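# Secure the sample hitch's pin with a spring cotter

## Task

On the shop counter, push the sample hitch's clevis pin fully home, so that its head sits against the fork. Then take the big spring cotter from the wooden stand, feel its straight leg into the pin's cross hole from above and press it gently down until the bow snaps over the pin, and let go. Do not force anything: a firm finger push does it, ramming bends the wire; leave the other things as they are.

Things in the scene. Friction and masses are not known exactly. Their poses are not given: they have to be found in the camera images.
- hitch: Sample drawbar hitch, bolted down: base plate 170 x 90 x 10 mm, a grey fork of two lugs (38 wide in x, 10 thick, centred at y = +-25, tops 97 above the counter). A level clevis pin, 25 in diameter, passes through both, axis 78 above the counter. Origin on the counter under the fork's middle; z up; y along the pin, +y to the pin's head; x along the drawbar.
- drawbar (a point): On top of the flat steel drawbar, 88 mm above the counter and 60 from the hitch's origin in +x; the bar is 30 wide, lies between the lugs and ends at x = 100. Fixed.
- pin (a joint): How far the clevis pin is pulled out towards the hitch's +y, in m: 0 = fully home, head against the lug; starts 0.014 to 0.026, which hides the cross hole in the lug. It slides stiffly (about 5 N), stays where it is left and meets a hard stop at home. More than 30 N from the robot on it is too much.
- pin_head (a point): Middle of the outer face of the pin's head, a disc 40 mm in diameter and 8 thick, on the pin's axis; moves with the pin; axes as the hitch's. When home it is 38 from the hitch's origin in +y.
- hole (a point): Where the middle of the pin's cross hole is when the pin is home: on the pin's axis, 78 mm above the counter, 46 from the hitch's origin in -y and 16 clear of the lug; the pin ends 12 beyond. Fixed to the hitch, axes as the hitch's. The hole goes right across the pin, roughly upright, 6.6 wide across the pin and 8 along it, barely countersunk, both mouths alike.
- hole_mouth (a point): The pin's crown over the hole: 12.5 mm above hole, fixed to the hitch. The pin is left rolled about its axis by 0.33 to 0.58 rad, how far and which way is not measured, so the hole slants and its real mouth lies 4 to 7 mm beside this point (towards hitch +x or -x); it must be seen or felt for. The pin rolls stiffly (0.08 N m), so the leg goes in best at the hole's slant.
- clip: The big spring cotter (R-clip of 5 mm steel wire, 115 mm long, 60 g), upright in one of the stand's three sockets, its leg 30 deep; it may lean 3 degrees. Origin at the square-cut tip of its straight leg, which runs up z on x = 0; +x points to the bow leg. Over 30 N between it and hitch or pin (its own squeeze, up to 15 N, included) is too much: push with under 18 N.
- clip_coil (a point): Centre of the big cotter's double coil, 26 mm in diameter, 11 thick along the clip's y: hold it by its two flat sides. It is at x = 10.5, z = 102 of the clip; axes as the clip's.
- clip_seat (a point): The point of the straight leg, 54 mm above its tip, that lies at hole when the clip is home. Home: clip's z up, or leaning with the rolled pin, clip's x square to the pin (along hitch +x or -x, either will do), bow leg round the pin's side. Axes as the clip's.
- bow_end (a point): Flared end of the bow leg, at x = 16.5, z = 34.5 mm of the clip. Pressed down, the bow leg meets the pin about 20 mm before home and rides out over it, which takes about 5 to 10 N; then it snaps in round the pin, pulling itself down over the last 8 mm, and further pushing meets a firm stop. This point moves with the bow leg.
- bow (a joint): How far the big cotter's bow leg is sprung open, rad: 0 at rest and again when snapped home round the pin, about 0.05 as it rides over the pin's widest place.
- stand: Wooden block 60 (x) x 200 (y) x 38 high, fixed, with three sockets 30 deep at y = -70, 0, 70; origin under its middle.
- small_clip: A like but smaller spring cotter (3.5 mm wire, 97 tall) in another socket: leave it.
- knob_pin: A straight pin with a 22 mm black ball knob, 81 tall, in the third socket: leave it.
- tape_roll: Clear packing tape roll lying flat, 90 in diameter, 48 high: leave it.
- spare_pin: A spare clevis pin lying on the counter, 92 long, 27 head: leave it.
- pen: Black pen 135 long on the counter: leave it.

How it is judged:
By the outcome, as a careful person would: the job done as asked, in the order asked, and still so for the second after the job is handed in, with the robot touching nothing.
It also fails if it takes over 72 s, if anything falls off the work surface, if the arm or the gripper's body presses on something with over 40 N, if the wrist force passes 120 N, or if a joint passes its speed limit or range.

## Robot

A 6-joint arm with a two-finger parallel gripper is mounted at the origin on the work surface. World frame = base frame: x ahead of the robot, y to its left, z up, the work surface at z = 0. Lengths are in mm, angles in rad, forces in N, time in s.
With the tool pointing down it reaches from about 350 to 875 mm from the base axis. Payload 4.2 kg.
Tool frame: the origin (TCP) lies at the very end of the fingers, on their centre line; the grasp point (between the pads) lies 19 mm behind it (arm.pinch_z is the distance from the TCP to the grasp point, in mm); x points along the fingers, y is the direction in which the jaws open and shut, and the axes are right-handed (so a half turn about x gives the same grasp; the last joint's range is limited). The gripper opens to 85 mm and grips with 20 to 120 N. Pads are 22 mm wide; open, the fingers measure 114 mm over their backs; the gripper's body (76 mm by 85 mm) begins 54 mm behind the grasp point. The pads swing forward as they close: fully open they stand 13 mm farther back than shut.
Start: joints at [-1.031, 0.385, 0.008, 0, -1.194, -0.259], TCP at [173.219, -600.495, 199.512] pointing down, gripper open.
Joint ranges: [-3.14, 3.14], [-1.21, 2.06], [-1.07, 1.41], [-3.16, 2.05], [-2.99, -0.16], [-3.1, 3.1]. Speed limits (rad/s): [2.79, 2.79, 3.14, 3.14, 3.14, 3.14].

## Interface

Orientations are given as a unit quaternion [x, y, z, w].
In Python, from bench import arm gives the robot as it stands.
- The arm moves only by the tool drive_tool, never from a script. Its argument "motion" is a list of rows, each a list of 4 numbers: the shift along the tool's x, y, z in mm, then the turn about the tool's x in degrees. In form: [[dx, dy, dz, spin], ...]. A call has 1 to 10 rows; each row shifts and turns the commanded pose from where the row before left it, along the tool's axes as they then stand; what a row does not reach is not made up. A row lasts 1/12 s, in which the tool goes at most 41.7 mm and 7.16 degrees, less where a joint would pass 70% of its speed; a pose out of reach is approached as far as the arm can. A call with a gripper value outside its range is refused whole. "grip" is the finger opening in mm, from 0 to 85.4, set as the call begins (left out, the last holds). The fingers move at their own pace and stop on an object; the grip force is fixed at half the most. Time passes only in rows, so rows that do not move let the fingers close. It gives the time, the measured TCP pose, the force and the opening at its end, in the units of the state.
- arm.read_state(): the state, without advancing time (a new reading comes with each control period).
- arm.get_image(name): name is "scene" or "side" or "wrist"; returns the picture (384x512x3 uint8, red, green, blue); there is no depth.
- arm.calibration(name): a dict with "K" (3x3 intrinsics, pixels), "distortion" ([k1, k2, p1, p2, k3] as OpenCV has them; the pictures are not rectified), "eye" and "attitude" of the camera in the world; the wrist camera has in their place "T_tool_cam" (4x4, takes a point from camera to tool coordinates, whose origin is the TCP and whose axes are the tool frame's). Camera axes: x right, y up, looking along -z (the intrinsics and any distortion apply to the point x, -y, -z); pixel columns grow to the right and rows downward; lengths in mm; the calibration is good to about 2 mm. A picture is of the moment at which its call begins: read the wrist's pose just before it. calibration takes no time and is no camera call.
- arm.job_done(): hands the job in, once; it reports no verdict.
The state is a dict: "clock": time; "joints": joint angles; "joint_vel": joint speeds; "joint_efforts": joint torques, N m; "position": TCP position; "ee_rot": TCP orientation; "contact_force": force on the tool from outside, world axes, zero at the start; "wrist_torque": the same for the moment, N m; "gripper_width": finger opening in mm.
Only numpy, scipy, OpenCV 4.12 (cv2) and the standard library are available. Lean on these libraries where they do the work, as an engineer would, in place of code of your own. Each camera call takes 0.05 s, during which the arm holds its last target. There are 200 camera calls.

## Working session

There is one attempt and no reset: what is moved stays moved. The work goes in short steps, Python scripts to look and compute and a tool call to move; the robot and the scene stay as the last step left them, time stands still between calls to the robot, and variables do not carry over. Pictures are saved under pics/ and viewed, about 8 in all and at most 12, crops included, and the job is handed in when it is done.

Besides the shell and the picture viewer there is one more tool, called after "Emit:" in YAML: its name, and indented under it one key for each argument. drive_tool: Moves the arm, as the interface text tells. Its arguments: {"type":"object","properties":{"motion":{"type":"array"},"grip":{"type":"number"}},"required":["motion"]}

```bash
ls; mkdir -p pics; python3 - <<'E'
from bench import arm
import cv2,numpy as np
s=arm.read_state(); print({k:np.round(v,3) for k,v in s.items()})
print(arm.pinch_z)
ims=[]
for n in ["scene","side","wrist"]:
    c=arm.calibration(n); print(n,{k:np.round(v,4).tolist() for k,v in c.items()})
    im=arm.get_image(n); cv2.imwrite(f"pics/{n}0.png",im[:,:,::-1])
E
```

```text
pics
{'clock': np.float64(0.0), 'joints': array([-1.031e+00,  3.860e-01,  7.000e-03, -1.000e-03, -1.194e+00,
       -2.590e-01]), 'joint_vel': array([-0.001,  0.001,  0.001, -0.002, -0.   , -0.   ]), 'joint_efforts': array([-0.0000e+00, -3.9229e+01,  1.8840e+01,  4.1860e+00, -5.0000e-03,
       -0.0000e+00]), 'position': array([ 173.05 , -599.863,  198.401]), 'ee_rot': array([-0.098,  0.7  ,  0.1  ,  0.7  ]), 'contact_force': array([-0.047, -0.085,  0.196]), 'wrist_torque': array([ 0.012, -0.056, -0.01 ]), 'gripper_width': np.float64(85.418)}
18.700000000000003
scene {'K': [[425.9946, 0.0, 248.5735], [0.0, 425.9946, 195.9036], [0.0, 0.0, 1.0]], 'distortion': [0.0296, 0.0, 0.0, 0.0, 0.0], 'eye': [1132.4948, -327.7523, 929.0653], 'attitude': [0.298, 0.162, 0.4427, 0.83]}
side {'K': [[455.231, 0.0, 252.1129], [0.0, 455.231, 187.9182], [0.0, 0.0, 1.0]], 'distortion': [-0.1868, 0.0, 0.0, 0.0, 0.0], 'eye': [-141.8542, 923.4133, 842.7065], 'attitude': [-0.152, 0.452, 0.8266, -0.2989]}
wrist {'K': [[311.6527, 0.0, 253.4722], [0.0, 311.6527, 190.7536], [0.0, 0.0, 1.0]], 'distortion': [-0.0029, 0.0, 0.0, 0.0, 0.0], 'T_tool_cam': [[-0.0, 0.3209, -0.9471, -174.5355], [1.0, -0.0001, -0.0, 0.0043], [-0.0001, -0.9471, -0.3209, -83.6779], [0.0, 0.0, 0.0, 1.0]]}
```

```bash
python3 - <<'E'
import cv2
for n in["scene","side"]:
    a=cv2.imread(f"pics/{n}0.png"); cv2.imwrite(f"pics/{n}0b.png",cv2.resize(a,(800,600),interpolation=cv2.INTER_CUBIC))
E
```

```text
(no output)
```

View pics/scene0b.png

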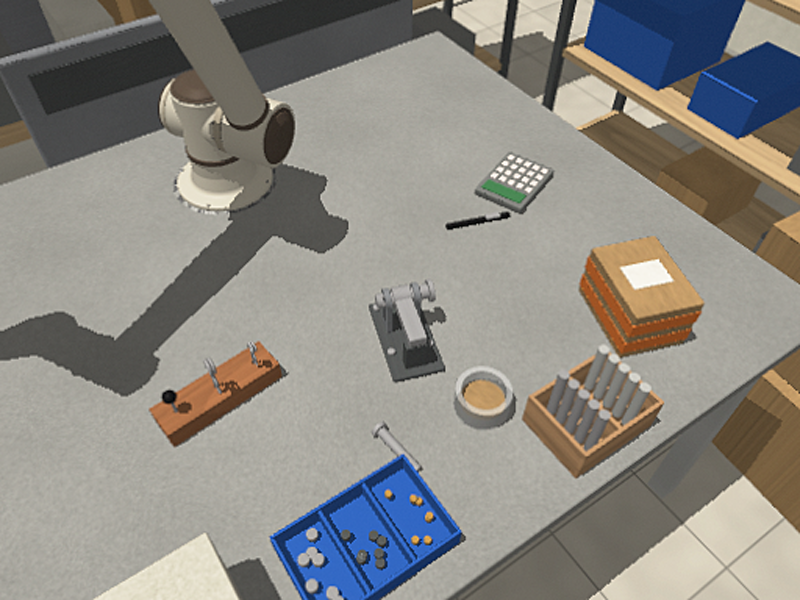

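View pics/side0b.png

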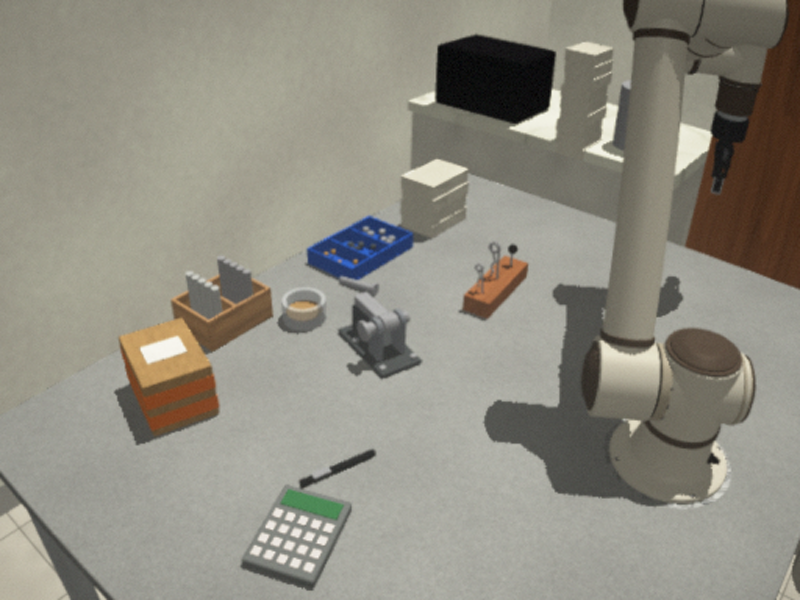

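```bash
cat > h.py <<'E'
from bench import arm
import numpy as np, cv2
from scipy.spatial.transform import Rotation as R
def cam(n,s=None):
    """K,dist, R_wc (cam->world), eye"""
    c=arm.calibration(n); K=np.array(c["K"]); d=np.array(c["distortion"],float)
    if n=="wrist":
        s=s or arm.read_state(); Rt=R.from_quat(s["ee_rot"]).as_matrix(); T=np.array(c["T_tool_cam"])
        return K,d,Rt@T[:3,:3],np.array(s["position"])+Rt@T[:3,3]
    return K,d,R.from_quat(c["attitude"]).as_matrix(),np.array(c["eye"])
F=np.diag([1,-1,-1.])
def proj(C,P):
    K,d,Rw,e=C; p=(np.atleast_2d(P)-e)@Rw@F
    return cv2.projectPoints(p.reshape(-1,1,3),np.zeros(3),np.zeros(3),K,d)[0].reshape(-1,2)
def ray(C,uv):
    K,d,Rw,e=C; q=cv2.undistortPoints(np.array(uv,float).reshape(-1,1,2),K,d).reshape(-1,2)
    return np.c_[q,np.ones(len(q))]@F@Rw.T
def onz(C,uv,z):
    r=ray(C,uv); e=C[3]; return e+r*((z-e[2])/r[:,2])[:,None]
def tri(obs):
    A=np.zeros((3,3));b=np.zeros(3)
    for C,uv in obs:
        r=ray(C,[uv])[0]; r/=np.linalg.norm(r); M=np.eye(3)-np.outer(r,r); A+=M;b+=M@C[3]
    return np.linalg.solve(A,b)
E
python3 - <<'E'
from h import *
S=cam("scene");D=cam("side");k=.64
np.set_printoptions(precision=1,suppress=True)
print("stand top",onz(S,np.array([[151,407],[263,343],[285,372],[175,434]])*k,38))
print("plate",onz(S,np.array([[370,303],[443,368],[395,380]])*k,10))
print("plate side",onz(D,np.array([[339,330],[386,373],[420,360]])*k,10))
h=lambda a,b:tri([(S,np.array(a)*k),(D,np.array(b)*k)])
print("coil",h((209,366),(494,249)),"small",h((253,347),(480,269)),"knob",h((169,397),(513,249)))
print("head",h((431,290),(365,327)),"hole end",h((381,298),(403,318)))
print("tape",h((485,390),(303,300)))
E
```

```text
stand top [[ 479.3 -336.9   38. ]
 [ 465.6 -138.3   38. ]
 [ 537.4 -135.3   38. ]
 [ 544.1 -324.3   38. ]]
plate [[472.   68.2  10. ]
 [658.5  92.6  10. ]
 [633.6  13.1  10. ]]
plate side [[653.8  95.1  10. ]
 [497.1 137.5  10. ]
 [472.9  66.3  10. ]]
coil [ 511.2 -238.4  106.5] small [ 502.1 -167.2   91.5] knob [ 505.5 -308.9   77.6]
head [555.7 134.2  84.2] hole end [522.8  59.   79.8]
tape [745.7 104.3  46.3]
```

```bash
cat >> h.py <<'E'
np.set_printoptions(precision=2,suppress=True)
def yaw(s):  # heading of tool y in world, deg
    m=R.from_quat(s["ee_rot"]).as_matrix(); return np.degrees(np.arctan2(m[1,1],m[0,1])),m
def goto(p,yawdeg=None):
    """moves needed to reach world p (tool axes now) and spin so that tool y has heading yawdeg (mod 180)"""
    s=arm.read_state(); y,m=yaw(s); d=m.T@(np.array(p)-s["position"])
    print("t",s["clock"],"pos",s["position"],"yaw_y",y,"F",s["contact_force"],"w",s["gripper_width"]); print("d tool",d, "len",np.linalg.norm(d))
    if yawdeg is not None:
        for t in (yawdeg,yawdeg+180):
            a=(t-y+180)%360-180; print("heading change",a,"-> spin",a*np.sign(m[2,0]))
E
python3 - <<'E'
from h import *
goto([511,-238,190]); print(yaw(arm.read_state())[1])
E
```

```text
t 0.15 pos [ 173.08 -600.03  198.68] yaw_y 106.08181703660749 F [-0.74  0.19  0.66] w 85.31480220767686
d tool [  9.05 254.24 424.99] len 495.3150839945261
[[-0.   -0.28  0.96]
 [ 0.    0.96  0.28]
 [-1.    0.   -0.  ]]
```

Emit:
drive_tool:
  motion:
    - [1, 12, 20, 0]
    - [1, 20, 33, 0]
    - [1, 20, 33, 0]
    - [1, 20, 33, 0]
    - [1, 20, 33, 0]
    - [1, 20, 33, 0]
    - [1, 20, 33, 0]
    - [1, 20, 33, 0]
    - [1, 20, 33, 0]
    - [0, 20, 33, 0]

```text
clock: 0.98
position: [425.3, -326.3, 190.2]
ee_rot: [-0.099, 0.7, 0.099, 0.7]
contact_force: [0.8, -0.6, 0.2]
gripper_width: 85.2
```

Emit:
drive_tool:
  motion:
    - [0, 20, 33, 0]
    - [0, 20, 33, 0]
    - [0, 14, 24, 0]
    - [0, 8, 14, 0]
    - [0, 0, 0, 0]
    - [0, 0, 0, 0]

```text
clock: 1.48
position: [507.2, -239.4, 190.0]
ee_rot: [-0.099, 0.701, 0.1, 0.7]
contact_force: [0.2, -0.8, 0.3]
gripper_width: 85.5
```

```bash
python3 - <<'E'
from h import *
import pickle
s=arm.read_state(); im=arm.get_image("wrist"); cv2.imwrite("pics/w1.png",im[:,:,::-1]); pickle.dump(s,open("w1.pkl","wb"))
goto([511,-238,190])
b=cv2.resize(im[:,:,::-1],(800,600),interpolation=cv2.INTER_CUBIC); cv2.imwrite("pics/w1b.png",b)
E
```

```text
t 1.5333 pos [ 506.74 -240.    190.17] yaw_y 106.0796516453395 F [-0.62 -0.96  0.4 ] w 85.6260473760452
d tool [0.17 0.74 4.64] len 4.704750489369662
```

View pics/w1b.png

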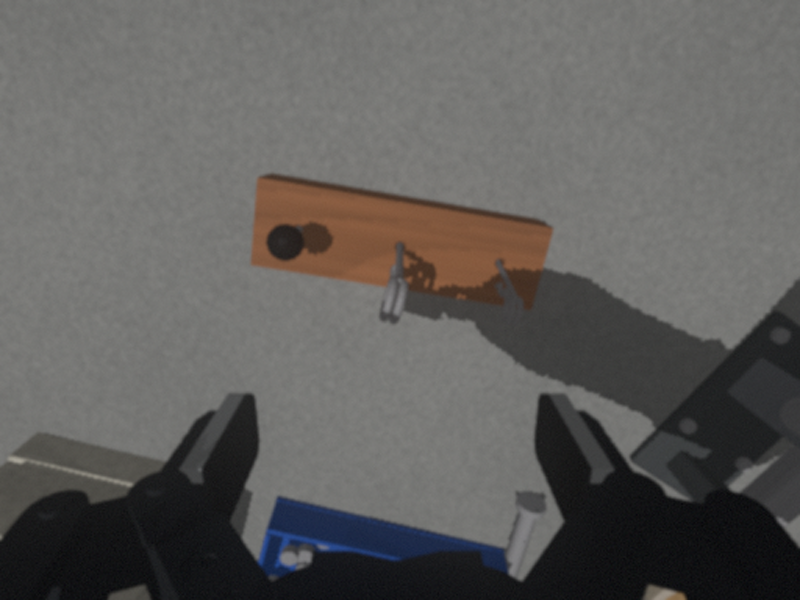

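```bash
python3 - <<'E'
from h import *
import pickle
s=pickle.load(open("w1.pkl","rb")); W=cam("wrist",s);k=.64;a=np.array
print("stand",onz(W,a([[258,178],[551,226],[534,308],[252,266]])*k,38))
print("leg base",onz(W,a([[399,247]])*k,38))
print("coil lo/hi ends at z110",onz(W,a([[403,283],[391,318]])*k,110), "z123", onz(W,a([[398,303]])*k,123))
S=cam("scene");D=cam("side")
print(tri([(W,a([396,303])*k),(S,a([209,366])*k),(D,a([494,249])*k)]))
print("plate", onz(W,a([[632,457],[776,312]])*k,10))
out=[]
for n,(u,v) in (("scene",(135,240)),("side",(315,162))):
    im=cv2.imread(f"pics/{n}0.png")[v-25:v+25,u-33:u+33] if 0 else cv2.imread(f"pics/{n}0.png")[v-25:v+25,u-25:u+25]
    out.append(cv2.resize(im,(390,390),interpolation=cv2.INTER_CUBIC))
w=cv2.imread("pics/w1.png")[145:215,225:295]
cv2.imwrite("pics/c1.png",cv2.resize(np.hstack(out),(780,390)))
E
```

```text
stand [[ 478.5  -341.56   38.  ]
 [ 454.59 -145.67   38.  ]
 [ 512.78 -135.22   38.  ]
 [ 538.2  -334.18   38.  ]]
leg base [[ 497.   -240.13   38.  ]]
coil lo/hi ends at z110 [[ 500.23 -237.39  110.  ]
 [ 521.72 -238.05  110.  ]] z123 [[ 507.76 -238.1   123.  ]]
[ 512.08 -238.09  107.14]
plate [[624.65   7.32  10.  ]
 [470.8   57.97  10.  ]]
```

View pics/c1.png

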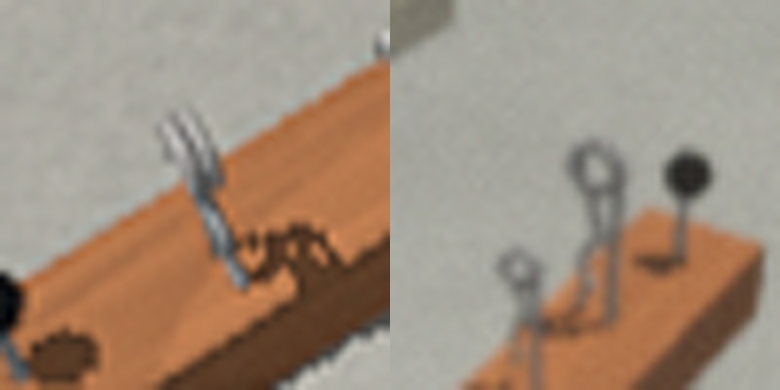

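```bash
python3 - <<'E'
from h import *
goto([537,80,190],71.7)
E
```

```text
t 1.5333 pos [ 506.74 -240.    190.17] yaw_y 106.0796516453395 F [-0.62 -0.96  0.4 ] w 85.6260473760452
d tool [  0.21 299.1  117.7 ] len 321.42628986742903
heading change -34.37965164533949 -> spin 34.37965164533949
heading change 145.6203483546605 -> spin -145.6203483546605
```

Emit:
drive_tool:
  motion:
    - [0, 20, 8, 0]
    - [0, 37, 14.5, 0]
    - [0, 37, 14.5, 0]
    - [0, 37, 14.5, 0]
    - [0, 37, 14.5, 0]
    - [0, 37, 14.5, 0]
    - [0, 37, 14.5, 0]
    - [0, 37, 14.5, 0]
    - [0, 20, 8.5, 0]
    - [0, 0, 0, 6.9]
  grip: 0

```text
clock: 2.37
position: [538.2, 82.4, 190.5]
ee_rot: [-0.057, 0.705, 0.057, 0.705]
contact_force: [-0.9, -0.8, 0.7]
gripper_width: -0.2
```

Emit:
drive_tool:
  motion:
    - [0, 0, 0, 6.9]
    - [0, 0, 0, 6.9]
    - [0, 0, 0, 6.9]
    - [0, 0, 0, 6.8]
    - [0, 0, 0, 0]
    - [0, 0, 0, 0]

```text
clock: 2.87
position: [537.7, 78.8, 190.6]
ee_rot: [0.112, 0.698, -0.112, 0.698]
contact_force: [0.6, -0.4, 0.8]
gripper_width: -0.0
```

```bash
python3 - <<'E'
from h import *
import pickle
s=arm.read_state(); im=arm.get_image("wrist"); cv2.imwrite("pics/w2.png",im[:,:,::-1]); pickle.dump(s,open("w2.pkl","wb"))
goto([537,80,190],71.7)
b=cv2.resize(im[:,:,::-1][60:360,56:456],(800,600),interpolation=cv2.INTER_CUBIC); cv2.imwrite("pics/w2b.png",cv2.convertScaleAbs(b,alpha=1.5))
E
```

```text
t 2.9167 pos [537.72  79.08 190.6 ] yaw_y 71.75685712909628 F [-0.25 -0.59 -0.11] w 0.06637424735359172
d tool [ 0.6   0.65 -0.97] len 1.3124247634837867
heading change -0.056857129096272274 -> spin 0.056857129096272274
heading change 179.94314287090373 -> spin -179.94314287090373
```

View pics/w2b.png

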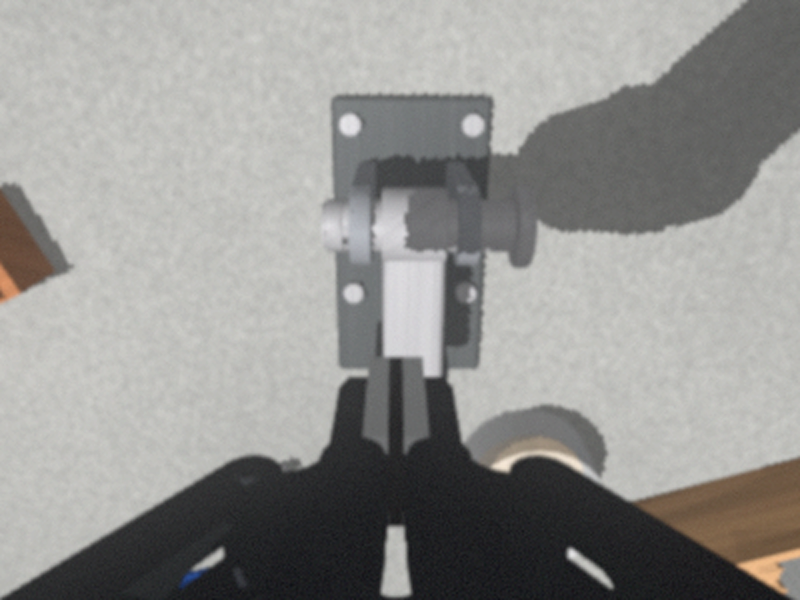

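```bash
python3 - <<'E'
from h import *
import pickle
s=pickle.load(open("w2.pkl","rb")); W=cam("wrist",s);a=np.array
g=lambda l,z: onz(W,a(l)/2+a([56,60]),z)
P=g([[333,97],[492,97],[480,367],[340,367]],10); print(P)
m1=(P[0]+P[1])/2;m2=(P[2]+P[3])/2;print("mid",m1,m2,"heading x",np.degrees(np.arctan2(*(m2-m1)[[1,0]])),np.linalg.norm(m2-m1))
c,sn=np.cos(np.radians(71.7)),np.sin(np.radians(71.7)); ex=a([sn,-c,0]);ey=a([c,sn,0])
h=lambda q:np.c_[(q-a([537,80,0]))@ex,(q-a([537,80,0]))@ey]
print("plate h",h(P))
print("head",h(g([[532,222]],78)),"tail",h(g([[322,227]],78)),"pin crown top/bot z78 left",h(g([[335,201],[335,252]],78)))
print("lugs top z97 L",h(g([[351,220],[375,220]],97)),"R",h(g([[457,220],[481,220]],97)), "lug x ends",h(g([[360,165],[360,265]],97)))
E
```

```text
[[470.6   64.21  10.  ]
 [498.08 147.62  10.  ]
 [656.92  95.99  10.  ]
 [628.99  11.11  10.  ]]
mid [484.34 105.91  10.  ] [642.96  53.55  10.  ] heading x -18.270493469967906 167.0327515591217
plate h [[-58.08 -35.84]
 [-58.18  51.98]
 [108.84  52.83]
 [108.97 -36.52]]
head [[-5.18 63.75]] tail [[ -2.58 -36.33]] pin crown top/bot z78 left [[-15.28 -29.75]
 [  9.95 -30.5 ]]
lugs top z97 L [[-11.11 -21.01]
 [-11.13 -10.35]] R [[-11.17  26.07]
 [-11.19  36.73]] lug x ends [[-35.63 -16.6 ]
 [ 10.03 -17.38]]
```

Emit:
drive_tool:
  motion:
    - [0, 20, 0, 0]
    - [0, 35, 0, 0]
    - [0, 29, 0, 0]
    - [15, 10, -1, 0]
    - [30, 0, 0, 0]
    - [35, 0, 0, 0]
    - [28, 0, 0, 0]
    - [14, 0, 0, 0]
    - [0, 0, 0, 0]
    - [0, 0, 0, 0]

```text
clock: 3.75
position: [566.5, 169.2, 68.2]
ee_rot: [0.112, 0.698, -0.113, 0.698]
contact_force: [-0.6, 0.4, 0.5]
gripper_width: -0.4
```

```bash
python3 - <<'E'
from h import *
goto([564,170,68],71.7)
E
```

```text
t 3.75 pos [566.47 169.2   68.17] yaw_y 71.75711973982773 F [-0.6   0.42  0.54] w -0.3908926490194563
d tool [ 0.17 -0.01 -2.6 ] len 2.6023080772675744
heading change -0.057119739827726335 -> spin 0.057119739827726335
heading change 179.94288026017227 -> spin -179.94288026017227
```

Emit:
drive_tool:
  motion:
    - [0, -3, 0, 0]
    - [0, -4, 0, 0]
    - [0, -3, 0, 0]
    - [0, -2, 0, 0]
    - [0, -1, 0, 0]
    - [0, -1, 0, 0]
    - [0, 0, 0, 0]

```text
clock: 4.33
position: [562.1, 156.3, 68.8]
ee_rot: [0.113, 0.698, -0.112, 0.698]
contact_force: [1.2, 0.1, -0.7]
gripper_width: -0.3
```

Emit:
drive_tool:
  motion:
    - [0, -1, -1, 0]
    - [0, -1, -1, 0]
    - [0, -1, 0, 0]
    - [0, -1, 0, 0]
    - [0, 0, 0, 0]

```text
clock: 4.75
position: [558.8, 153.2, 68.5]
ee_rot: [0.112, 0.698, -0.113, 0.698]
contact_force: [1.4, 0.4, -0.1]
gripper_width: -0.3
```

Emit:
drive_tool:
  motion:
    - [0, -1, 0, 0]
    - [0, -1, 0, 0]
    - [0, -1, 0, 0]
    - [0, -1, 0, 0]
    - [0, 0, 0, 0]

```text
clock: 5.17
position: [557.5, 149.3, 68.5]
ee_rot: [0.113, 0.698, -0.113, 0.698]
contact_force: [-0.3, -0.6, 0.4]
gripper_width: 0.0
```

Emit:
drive_tool:
  motion:
    - [0, -1, 0, 0]
    - [0, -1, 0, 0]
    - [0, -1, 0, 0]
    - [0, -1, 0, 0]
    - [0, 0, 0, 0]

```text
clock: 5.58
position: [556.3, 145.5, 68.5]
ee_rot: [0.113, 0.698, -0.113, 0.698]
contact_force: [-0.1, -0.5, 0.2]
gripper_width: 0.3
```

Emit:
drive_tool:
  motion:
    - [0, -1, 0, 0]
    - [0, -1, 0, 0]
    - [0, 0, 0, 0]

```text
clock: 5.83
position: [555.6, 143.7, 68.5]
ee_rot: [0.113, 0.698, -0.113, 0.698]
contact_force: [0.2, 0.1, -1.0]
gripper_width: -0.3
```

Emit:
drive_tool:
  motion:
    - [0, -1, 0, 0]
    - [0, -1, 0, 0]
    - [0, 0, 0, 0]

```text
clock: 6.08
position: [555.0, 141.7, 68.5]
ee_rot: [0.113, 0.698, -0.113, 0.698]
contact_force: [-0.6, 0.1, 0.5]
gripper_width: -0.4
```

Emit:
drive_tool:
  motion:
    - [0, -1, 0, 0]
    - [0, -1, 0, 0]
    - [0, 0, 0, 0]

```text
clock: 6.33
position: [554.4, 139.8, 68.5]
ee_rot: [0.113, 0.698, -0.113, 0.698]
contact_force: [0.6, -0.7, 0.1]
gripper_width: 0.1
```

```bash
python3 - <<'E'
from h import *
a=arm.get_image("side")[170:250,200:300]; b=arm.get_image("scene")[150:250,220:320]
cv2.imwrite("pics/p3.png",np.hstack([cv2.resize(a,(400,320),interpolation=2),cv2.resize(b,(400,400),interpolation=2)[:320]])[:,:,::-1])
E
```

```text
(no output)
```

View pics/p3.png

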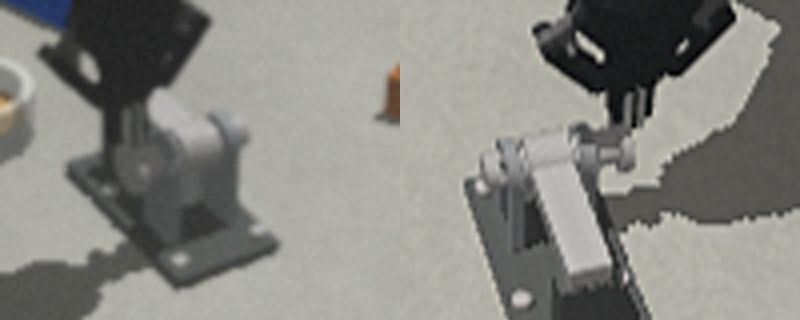

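```bash
python3 - <<'E'
from h import *
s=arm.read_state(); t=np.array(s["position"]); print(t)
c,sn=np.cos(np.radians(71.7)),np.sin(np.radians(71.7)); ex=np.array([sn,-c,0]);ey=np.array([c,sn,0]); O=np.array([537,88.4,0])
D=cam("side");S=cam("scene")
for nm,p in (("tcp",t),("tcp+40",t+[0,0,40]),("head38+16",O+54*ey+[0,0,78]),("headhome",O+38*ey+[0,0,78]),("tail home",O-58*ey+[0,0,78]),("lugtopR",O+25*ey+[0,0,97])):
    a=proj(D,p)[0]; b=proj(S,p)[0]
    print(nm,(a-[200,170])*4,(b-[220,150])*4+[400,0])
im=cv2.imread("pics/scene0.png")[160:210,230:290]; i2=arm.get_image("scene")[160:210,230:290,::-1]
cv2.imwrite("pics/p4.png",np.hstack([cv2.resize(x,(400,333),interpolation=2) for x in (im,i2)]))
E
```

```text
[554.5  139.97  68.55]
tcp [125.11 179.77] [622.62 151.85]
tcp+40 [124.72 133.91] [625.34 111.55]
head38+16 [125.88 169.18] [622.39 142.2 ]
headhome [145.18 162.4 ] [599.28 147.15]
tail home [256.72 123.13] [458.32 177.33]
lugtopR [160.83 135.28] [581.15 132.11]
```

```bash
python3 - <<'E'
from h import *
r=lambda x:cv2.resize(x,(400,300),interpolation=2)
a=arm.get_image("side"); b=arm.get_image("scene"); w=arm.get_image("wrist")
A=lambda x:r(x[180:231,210:278]); B=lambda x:r(x[165:213,240:304])
o=cv2.imread("pics/side0.png")[:,:,::-1]
m=np.vstack([np.hstack([A(o),A(a)]),np.hstack([B(b),r(cv2.convertScaleAbs(w[60:276,112:400],alpha=1.5))])])
cv2.imwrite("pics/p5.png",m[:,:,::-1])
E
```

```text
(no output)
```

View pics/p5.png

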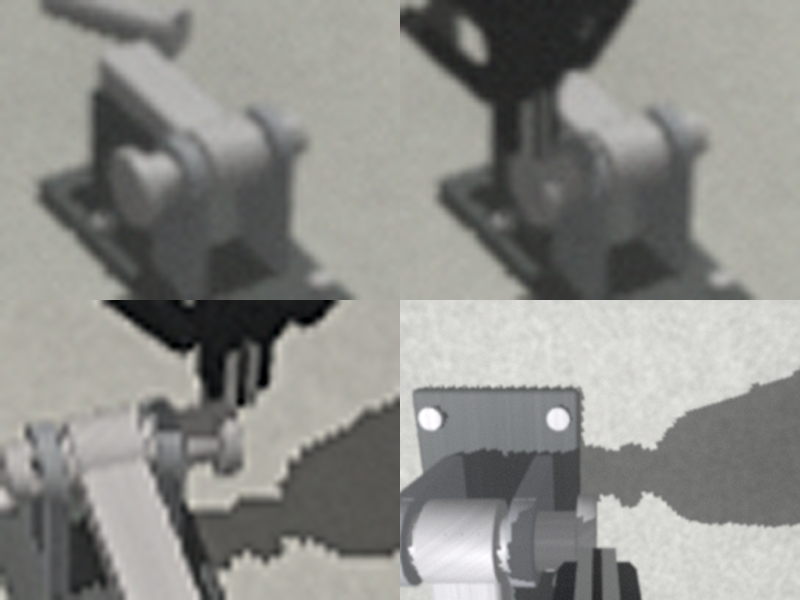

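Emit:
drive_tool:
  motion:
    - [0, -1, 0, 0]
    - [0, -1, 0, 0]
    - [0, 0, 0, 0]

```text
clock: 6.88
position: [553.7, 138.0, 68.5]
ee_rot: [0.113, 0.698, -0.113, 0.698]
contact_force: [-0.2, 0.7, 0.9]
gripper_width: -0.3
```

Emit:
drive_tool:
  motion:
    - [0, -1, 0, 0]
    - [0, -1, 0, 0]
    - [0, 0, 0, 0]

```text
clock: 7.13
position: [553.2, 136.0, 68.5]
ee_rot: [0.113, 0.698, -0.113, 0.698]
contact_force: [-0.5, 0.1, -0.1]
gripper_width: 0.1
```

Emit:
drive_tool:
  motion:
    - [0, -1, 0, 0]
    - [0, -1, 0, 0]
    - [0, 0, 0, 0]

```text
clock: 7.38
position: [552.5, 134.2, 68.5]
ee_rot: [0.113, 0.698, -0.113, 0.698]
contact_force: [0.6, -0.1, -1.0]
gripper_width: -0.2
```

```bash
python3 - <<'E'
from h import *
w=arm.get_image("wrist"); b=arm.get_image("scene"); a=arm.get_image("side")
for n,x in (("scene0",b),("side0",a)):
    o=cv2.imread(f"pics/{n}.png")[:,:,::-1]; d=np.abs(o.astype(int)-x).sum(2)
    if n=="scene0":
        print("tail scene\n",o[180:202:3,232:256].mean(2).astype(int)); print(x[180:202:3,232:256].mean(2).astype(int))
r=lambda x,s:cv2.resize(x,s,interpolation=2)
m=np.hstack([r(cv2.convertScaleAbs(w[190:330,180:320],alpha=1.6),(500,500)),np.vstack([r(b[165:213,235:293],(300,250)),r(a[180:230,215:275],(300,250))])])
cv2.imwrite("pics/p6.png",m[:,:,::-1])
E
```

```text
tail scene
 [[163 167 169 168 168 167 169 168 169 167 167 169 170 166 167 168 165 166
  169 174 170 167 165 170]
 [163 166 168 166 168 165 166 171 171 168 165 165 166 172 172 174 174 172
  163 158 162 161 163 149]
 [167 167 165 167 170 170 166 168 171 171 172 177  77 125 150 148 151 112
  111 159 177 180 179 175]
 [161 165 166 168 167 167 172 163 136 177 174 177 176 138 141 153 148 148
  162 140 168 168 170 168]
 [166 165 166 168 167 168 173 179 110 148 167 167 172 118  86 133 133 132
  112 147 132 146 170 174]
 [162 164 168 171  97  79  95 167 167 105 110 113 111 133 111 101 101 102
  106  78  79 106 178 180]
 [167 168 166 178 107  80  85 110 126 104  76  91  97  68  65  97  76  78
   72  85  88  98 100 183]
 [166 164 165 170 179 106  80  94  90  89  93  92  98  70  64 101  79  80
   79  49  43  36  86 103]]
[[170 172 177 174 173 174 173 176 175 173 175 176 175 172 172 173 172 172
  175 177 178 173 171 176]
 [170 171 173 172 170 173 172 177 177 173 172 170 171 177 178 181 178 177
  170 162 169 167 170 155]
 [172 173 172 172 174 177 172 172 177 177 177 186  79 130 154 155 155 115
  116 166 184 186 186 180]
 [167 170 172 173 174 175 178 167 141 184 181 185 181 141 146 160 153 154
  169 144 173 172 175 172]
 [172 171 172 174 173 175 179 186 115 154 173 172 177 122  88 136 139 138
  115 150 136 153 177 181]
 [168 172 173 177 102  83 100 174 172 108 115 118 116 138 114 105 105 105
  109  82  81 108 183 187]
 [172 173 171 183 109  82  86 115 127 109  79  93 100  70  68 101  81  80
   72  87  91 101 105 191]
 [172 174 169 176 185 111  85  92  97  93  95  96 101  72  68 103  82  84
   85  52  41  39  88 105]]
```

View pics/p6.png

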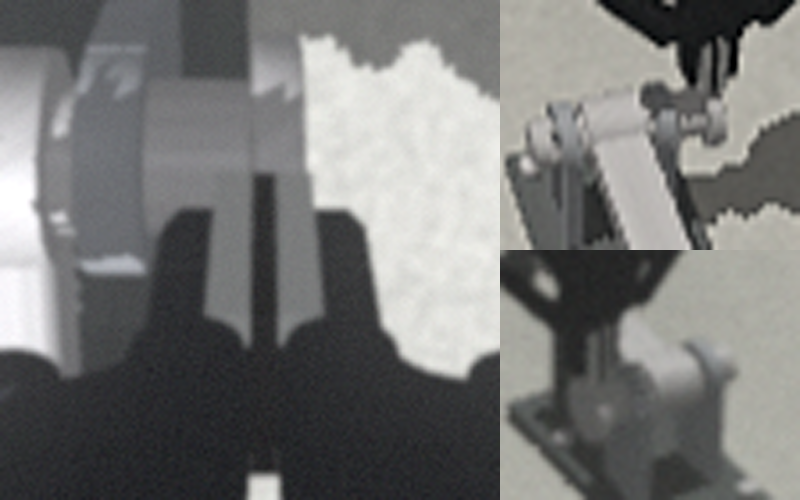

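Emit:
drive_tool:
  motion:
    - [0, 8, 0, 0]
    - [0, 15, 0, 0]
    - [0, 4, 0, 0]
    - [12, 0, 0, 0]
    - [12, 0, 0, 0]
    - [0, 0, 0, 0]
    - [0, -3, 0, 0]
    - [0, -3, 0, 0]
    - [0, -1, 0, 0]
    - [0, 0, 0, 0]

```text
clock: 8.37
position: [559.2, 153.2, 45.3]
ee_rot: [0.113, 0.698, -0.112, 0.698]
contact_force: [0.4, -0.5, 0.6]
gripper_width: 0.2
```

Emit:
drive_tool:
  motion:
    - [0, -1, 0, 0]
    - [0, -1, 0, 0]
    - [0, 0, 0, 0]

```text
clock: 8.62
position: [559.2, 152.7, 45.3]
ee_rot: [0.113, 0.697, -0.111, 0.699]
contact_force: [-0.4, 5.2, 0.6]
gripper_width: -0.2
```

Emit:
drive_tool:
  motion:
    - [0, -1, 0, 0]
    - [0, -1, 0, 0]
    - [0, 0, 0, 0]

```text
clock: 8.87
position: [558.6, 150.8, 45.2]
ee_rot: [0.113, 0.697, -0.111, 0.699]
contact_force: [0.6, 4.8, 1.5]
gripper_width: -0.1
```

Emit:
drive_tool:
  motion:
    - [0, -1, 0, 0]
    - [0, -1, 0, 0]
    - [0, -1, 0, 0]
    - [0, -1, 0, 0]
    - [0, -1, 0, 0]
    - [0, -1, 0, 0]
    - [0, -1, 0, 0]
    - [0, -1, 0, 0]
    - [0, 0, 0, 0]

```text
clock: 9.62
position: [556.1, 143.2, 45.3]
ee_rot: [0.113, 0.697, -0.111, 0.699]
contact_force: [-0.1, 4.5, 1.4]
gripper_width: 0.0
```

Emit:
drive_tool:
  motion:
    - [0, -0.7, 0, 0]
    - [0, -0.7, 0, 0]
    - [0, 0, 0, 0]

```text
clock: 9.87
position: [555.6, 141.9, 45.3]
ee_rot: [0.113, 0.697, -0.111, 0.699]
contact_force: [-0.9, 5.3, 1.6]
gripper_width: -0.2
```

Emit:
drive_tool:
  motion:
    - [0, -0.7, 0, 0]
    - [0, -0.7, 0, 0]
    - [0, 0, 0, 0]

```text
clock: 10.12
position: [555.2, 140.6, 45.3]
ee_rot: [0.113, 0.697, -0.111, 0.699]
contact_force: [-0.2, 5.6, 2.1]
gripper_width: 0.1
```

Emit:
drive_tool:
  motion:
    - [0, -0.5, 0, 0]
    - [0, -0.5, 0, 0]
    - [0, 0, 0, 0]

```text
clock: 10.37
position: [554.9, 139.7, 45.3]
ee_rot: [0.113, 0.697, -0.111, 0.699]
contact_force: [-0.0, 5.3, 2.3]
gripper_width: 0.1
```

Travel so far about 14 mm; continue in half-millimetre steps.

Emit:
drive_tool:
  motion:
    - [0, -0.5, 0, 0]
    - [0, -0.5, 0, 0]
    - [0, 0, 0, 0]

```text
clock: 10.62
position: [554.6, 138.7, 45.3]
ee_rot: [0.113, 0.697, -0.111, 0.699]
contact_force: [-0.5, 5.5, 1.3]
gripper_width: 0.3
```

Emit:
drive_tool:
  motion:
    - [0, -0.5, 0, 0]
    - [0, -0.5, 0, 0]
    - [0, 0, 0, 0]

```text
clock: 10.87
position: [554.3, 137.8, 45.3]
ee_rot: [0.113, 0.697, -0.111, 0.699]
contact_force: [-0.9, 4.9, 1.8]
gripper_width: -0.1
```

Emit:
drive_tool:
  motion:
    - [0, -0.5, 0, 0]
    - [0, -0.5, 0, 0]
    - [0, 0, 0, 0]

```text
clock: 11.12
position: [554.0, 137.0, 45.3]
ee_rot: [0.113, 0.697, -0.111, 0.699]
contact_force: [-0.3, 6.0, 1.4]
gripper_width: -0.1
```

Emit:
drive_tool:
  motion:
    - [0, -0.5, 0, 0]
    - [0, -0.5, 0, 0]
    - [0, 0, 0, 0]

```text
clock: 11.37
position: [554.1, 136.9, 45.3]
ee_rot: [0.114, 0.697, -0.111, 0.699]
contact_force: [-0.6, 8.1, 1.3]
gripper_width: -0.2
```

Emit:
drive_tool:
  motion:
    - [0, -0.5, 0, 0]
    - [0, -0.5, 0, 0]
    - [0, 0, 0, 0]

```text
clock: 11.62
position: [554.2, 136.9, 45.4]
ee_rot: [0.114, 0.697, -0.11, 0.7]
contact_force: [-1.9, 11.7, -0.1]
gripper_width: -0.0
```

Emit:
drive_tool:
  motion:
    - [0, -0.5, 0, 0]
    - [0, -0.5, 0, 0]
    - [0, 0, 0, 0]

```text
clock: 11.87
position: [554.2, 136.9, 45.4]
ee_rot: [0.115, 0.696, -0.11, 0.7]
contact_force: [-0.1, 13.1, -0.3]
gripper_width: 0.1
```

Emit:
drive_tool:
  motion:
    - [0, 5, 0, 0]
    - [0, 12, 0, 0]
    - [-20, 5, 0, 0]
    - [-35, 0, 0, 0]
    - [-30, -20, 5, 0]
    - [0, -35, 20, 0]
    - [0, -35, 20, 0]
    - [0, -30, 20, 0]
    - [10, -15, 15, 0]
    - [8, 0, 4, 0]

```text
clock: 12.7
position: [596.9, -4.7, 111.3]
ee_rot: [0.114, 0.698, -0.114, 0.698]
contact_force: [0.5, -0.0, 0.3]
gripper_width: 0.2
```

Emit:
drive_tool:
  motion:
    - [0, 0, 0, 0]
    - [0, 0, 0, 0]

```text
clock: 12.87
position: [595.7, -1.1, 110.6]
ee_rot: [0.112, 0.699, -0.113, 0.697]
contact_force: [0.5, 1.2, -1.1]
gripper_width: 0.2
```

```bash
python3 - <<'E'
from h import *
import pickle
s=arm.read_state(); im=arm.get_image("wrist"); cv2.imwrite("pics/w3.png",im[:,:,::-1]); pickle.dump(s,open("w3.pkl","wb"))
goto([602,18,112],71.7)
c=np.cos(np.radians(71.7));sn=np.sin(np.radians(71.7));ex=np.array([sn,-c,0]);ey=np.array([c,sn,0]); O=np.array([537,88.4,0])
C=cam("wrist",s)
uv=proj(C,[O-46*ey+[0,0,78],O-58*ey+[0,0,78],O-30*ey+[0,0,97]]); print(uv)
u,v=uv[0].astype(int); u0,v0=u-50,max(v-38,0); print(u0,v0)
cv2.imwrite("pics/w3b.png",cv2.convertScaleAbs(cv2.resize(im[v0:v0+75,u0:u0+100,::-1],(800,600),interpolation=2),alpha=1.3))
E
```

```text
t 12.9167 pos [595.97  -0.47 111.21] yaw_y 71.73326584683116 F [-0.74 -0.    0.75] w 0.29290526973735564
d tool [-0.81 19.42 -0.07] len 19.440198720875514
heading change -0.03326584683117062 -> spin 0.03326584683117062
heading change 179.96673415316883 -> spin -179.96673415316883
[[286.92  84.83]
 [267.86  84.84]
 [318.2   84.73]]
236 46
```

View pics/w3b.png

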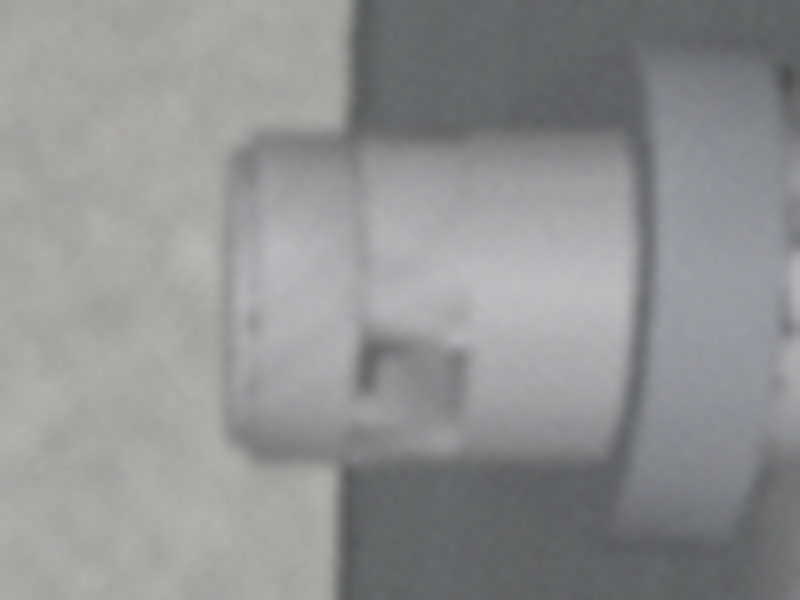

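Emit:
drive_tool:
  motion:
    - [0, 15, 0, 0]
    - [0, 30, 0, 0]
    - [0, 18, 0, 0]
    - [6, 2, 0, 0]
    - [6, 0, 0, 0]
    - [4, 0, 0, 0]
    - [1.5, 0, 0, 0]
    - [1.5, 0, 0, 0]
    - [0, 0, 0, 0]

```text
clock: 13.67
position: [616.3, 60.0, 92.1]
ee_rot: [0.113, 0.698, -0.113, 0.698]
contact_force: [0.2, 0.3, -0.3]
gripper_width: -0.0
```

Emit:
drive_tool:
  motion:
    - [1.5, 0, 0, 0]
    - [1.5, 0, 0, 0]
    - [1.5, 0, 0, 0]
    - [0, 0, 0, 0]

```text
clock: 14.0
position: [616.5, 60.4, 87.8]
ee_rot: [0.113, 0.698, -0.113, 0.698]
contact_force: [0.4, -0.0, -0.4]
gripper_width: -0.4
```

Emit:
drive_tool:
  motion:
    - [1.5, 0, 0, 0]
    - [1.5, 0, 0, 0]
    - [1.5, 0, 0, 0]
    - [0, 0, 0, 0]

```text
clock: 14.33
position: [616.4, 60.6, 83.1]
ee_rot: [0.112, 0.698, -0.113, 0.698]
contact_force: [-0.3, -0.1, -0.4]
gripper_width: -0.2
```

Emit:
drive_tool:
  motion:
    - [2, 0, 0, 0]
    - [2, 0, 0, 0]
    - [2, 0, 0, 0]
    - [1, 0, 0, 0]
    - [0, 0, 0, 0]

```text
clock: 14.75
position: [616.5, 60.6, 76.1]
ee_rot: [0.112, 0.698, -0.113, 0.698]
contact_force: [0.4, -0.5, -0.9]
gripper_width: 0.5
```

Emit:
drive_tool:
  motion:
    - [1.5, 0, 0, 0]
    - [1.5, 0, 0, 0]
    - [1.5, 0, 0, 0]
    - [0, 0, 0, 0]

```text
clock: 15.08
position: [616.4, 60.6, 71.6]
ee_rot: [0.112, 0.698, -0.113, 0.698]
contact_force: [0.7, -0.4, 1.1]
gripper_width: -0.2
```

Emit:
drive_tool:
  motion:
    - [1.5, 0, 0, 0]
    - [1.5, 0, 0, 0]
    - [1.5, 0, 0, 0]
    - [0, 0, 0, 0]

```text
clock: 15.42
position: [616.4, 60.6, 67.1]
ee_rot: [0.112, 0.698, -0.113, 0.698]
contact_force: [0.6, -0.2, 0.9]
gripper_width: -0.4
```

Emit:
drive_tool:
  motion:
    - [1.5, 0, 0, 0]
    - [1.5, 0, 0, 0]
    - [1.5, 0, 0, 0]
    - [0, 0, 0, 0]

```text
clock: 15.75
position: [616.5, 60.6, 62.6]
ee_rot: [0.112, 0.698, -0.113, 0.698]
contact_force: [-0.4, -0.6, -0.6]
gripper_width: 0.2
```

Emit:
drive_tool:
  motion:
    - [1.5, 0, 0, 0]
    - [1, 0, 0, 0]
    - [1, 0, 0, 0]
    - [0, 0, 0, 0]

```text
clock: 16.08
position: [616.5, 60.6, 59.2]
ee_rot: [0.112, 0.698, -0.113, 0.698]
contact_force: [-0.3, -0.6, 0.5]
gripper_width: -0.2
```

Emit:
drive_tool:
  motion:
    - [1, 0, 0, 0]
    - [1, 0, 0, 0]
    - [1, 0, 0, 0]
    - [0, 0, 0, 0]

```text
clock: 16.42
position: [616.7, 60.6, 56.4]
ee_rot: [0.112, 0.698, -0.113, 0.698]
contact_force: [-0.4, -0.3, -0.2]
gripper_width: 0.3
```

Emit:
drive_tool:
  motion:
    - [1, 0, 0, 0]
    - [1, 0, 0, 0]
    - [1, 0, 0, 0]
    - [0, 0, 0, 0]

```text
clock: 16.75
position: [616.9, 60.6, 56.3]
ee_rot: [0.112, 0.698, -0.112, 0.699]
contact_force: [-5.6, 1.1, 12.4]
gripper_width: -0.0
```

Emit:
drive_tool:
  motion:
    - [-10, 0, 0, 0]
    - [-25, 0, 0, 0]
    - [-30, 0, 0, 0]
    - [-10, -20, 5, 0]
    - [0, -37, 9, 0]
    - [0, -38, 10, 0]
    - [0, -38, 10, 0]
    - [0, -38, 10, 0]
    - [0, -38, 10, 0]
    - [0, -38, 10, 0]
  grip: 40

```text
clock: 17.58
position: [599.6, -195.8, 128.9]
ee_rot: [0.112, 0.698, -0.112, 0.698]
contact_force: [-0.1, -0.4, 0.2]
gripper_width: 40.2
```

Emit:
drive_tool:
  motion:
    - [0, -25, 6, -3]
    - [0, -12, 2, -7]
    - [0, 0, 0, -7]
    - [0, 0, 0, -6.3]
    - [0, 0, 0, 0]
    - [0, 0, 0, 0]
    - [0, 0, 0, 0]

```text
clock: 18.17
position: [596.5, -231.5, 128.6]
ee_rot: [-0.03, 0.706, 0.03, 0.706]
contact_force: [0.4, 0.4, 0.5]
gripper_width: 40.2
```

```bash
python3 - <<'E'
from h import *
import pickle
s=arm.read_state(); im=arm.get_image("wrist"); cv2.imwrite("pics/w4.png",im[:,:,::-1]); pickle.dump(s,open("w4.pkl","wb"))
goto([596,-231,130],95)
uv=proj(cam("wrist",s),[[512,-238,110],[500,-239,38]]); print(uv)
u,v=uv[0].astype(int); u0,v0=max(u-50,0),max(v-38,0); print(u0,v0)
cv2.imwrite("pics/w4b.png",cv2.convertScaleAbs(cv2.resize(im[v0:v0+75,u0:u0+100,::-1],(800,600),interpolation=2),alpha=1.3))
E
```

```text
t 18.2167 pos [ 596.53 -231.4   128.55] yaw_y 94.90726935509134 F [ 0.12 -0.35 -0.16] w 40.17572706252177
d tool [-1.45  0.44 -0.49] len 1.598258756875522
heading change 0.09273064490867 -> spin -0.09273064490867
heading change -179.90726935509133 -> spin 179.90726935509133
[[254.95  83.17]
 [254.62  67.65]]
204 45
```

View pics/w4b.png

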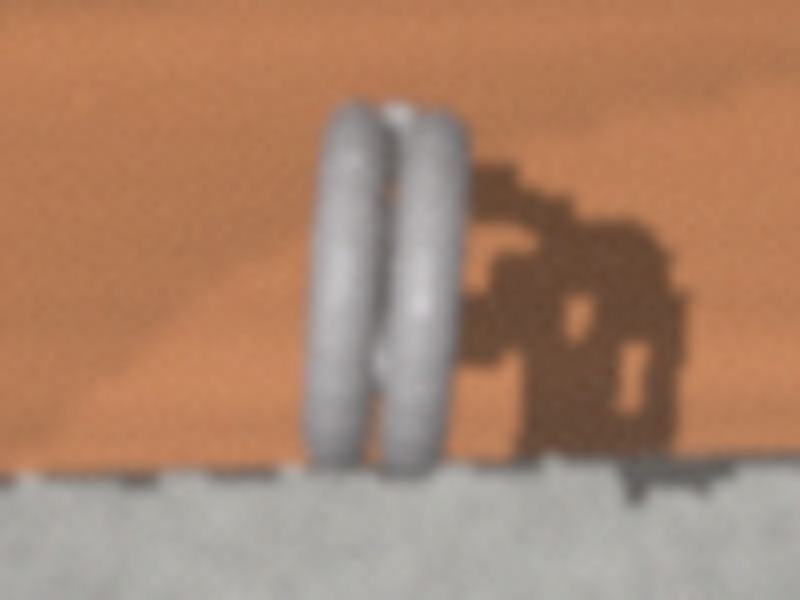

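```bash
python3 - <<'E'
from h import *
import pickle
s=pickle.load(open("w4.pkl","rb")); p=onz(cam("wrist",s),[[252.1,81]],110)[0]; print(p)
goto([p[0],p[1],130],90.9)
E
```

```text
[ 510.95 -239.77  110.  ]
t 18.2167 pos [ 596.53 -231.4   128.55] yaw_y 94.90726935509134 F [ 0.12 -0.35 -0.16] w 40.17572706252177
d tool [ -1.45  -1.01 -85.98] len 86.00059905760592
heading change -4.007269355091353 -> spin 4.007269355091353
heading change 175.99273064490865 -> spin -175.99273064490865
```

Emit:
drive_tool:
  motion:
    - [0, -1, -20, 0]
    - [0, 0, -36, 4]
    - [0, 0, -22, 0]
    - [0, 0, -8, 0]
    - [10, 0, 0, 0]
    - [25, 0, 0, 0]
    - [22, 0, 0, 0]
    - [9, 0, 0, 0]
    - [3, 0, 0, 0]
    - [0, 0, 0, 0]

```text
clock: 19.05
position: [511.3, -238.0, 58.6]
ee_rot: [-0.006, 0.708, 0.006, 0.707]
contact_force: [-0.1, 0.8, 1.4]
gripper_width: 39.9
```

```bash
python3 - <<'E'
from h import *
goto([511,-239.8,59.5],90.9)
E
```

```text
t 19.05 pos [ 511.3  -237.96   58.58] yaw_y 91.01752066258263 F [-0.11  0.76  1.38] w 39.9312900605536
d tool [-0.92 -1.83 -0.33] len 2.079017804872679
heading change -0.11752066258262062 -> spin 0.11752066258262062
heading change 179.88247933741735 -> spin -179.88247933741735
```

Emit:
drive_tool:
  motion:
    - [0, -1.8, 0, 0]
    - [0, 0, 0, 0]
    - [0, 0, 0, 0]
    - [0, 0, 0, 0]
    - [0, 0, 0, 0]
    - [0, 0, 0, 0]
  grip: 0

```text
clock: 19.55
position: [511.9, -240.0, 60.7]
ee_rot: [-0.006, 0.706, 0.006, 0.708]
contact_force: [0.4, 1.4, 4.4]
gripper_width: 10.0
```

Emit:
drive_tool:
  motion:
    - [-5, 0, 0, 0]
    - [-10, 0, 0, 0]
    - [-15, 0, 0, 0]
    - [-15, 0, 0, 0]
    - [-20, 0, 0, 0]
    - [-30, 0, 0, 0]
    - [-20, 0, 0, 0]
    - [0, 0, 0, 0]

```text
clock: 20.22
position: [512.7, -240.9, 180.2]
ee_rot: [-0.007, 0.704, 0.005, 0.71]
contact_force: [0.5, -0.8, -0.2]
gripper_width: 10.1
```

```bash
python3 - <<'E'
from h import *
goto([538.4,39.9,160],71.7)
E
```

```text
t 20.2167 pos [ 512.67 -240.92  180.16] yaw_y 91.02967710503992 F [ 0.52 -0.77 -0.22] w 10.076128303958978
d tool [ 19.48 280.38  30.62] len 282.7202510407458
heading change -19.329677105039934 -> spin 19.329677105039934
heading change 160.67032289496007 -> spin -160.67032289496007
```

Emit:
drive_tool:
  motion:
    - [0, 15, 2, 0]
    - [0, 25, 3, 0]
    - [0, 33, 4, 0]
    - [0, 36, 4, 0]
    - [0, 36, 4, 0]
    - [0, 36, 4, 0]
    - [0, 36, 4, 0]
    - [0, 30, 3, 0]
    - [0, 22, 2, 0]
    - [0, 11, 0, 3]

```text
clock: 21.05
position: [535.1, 42.8, 174.2]
ee_rot: [0.012, 0.708, -0.012, 0.706]
contact_force: [-0.2, -0.5, -1.3]
gripper_width: 9.9
```

Emit:
drive_tool:
  motion:
    - [0, 0, 0, 5]
    - [0, 0, 0, 6]
    - [0, 0, 0, 5.3]
    - [5, 0, 0, 0]
    - [10, 0, 0, 0]
    - [5, 0, 0, 0]
    - [0, 0, 0, 0]
    - [0, 0, 0, 0]

```text
clock: 21.72
position: [535.4, 40.2, 153.7]
ee_rot: [0.112, 0.699, -0.113, 0.697]
contact_force: [0.2, -0.9, -1.3]
gripper_width: 9.9
```

```bash
python3 - <<'E'
from h import *
import pickle
goto([538.4,39.9,160],71.7)
s=arm.read_state(); pickle.dump(s,open("w5.pkl","wb"))
I={n:arm.get_image(n) for n in("wrist","scene","side")}
for n in I: cv2.imwrite(f"pics/{n}5.png",I[n][:,:,::-1])
m=np.array([527.6,43.5,88.8]); t=m+[0,0,19]
for n in I: print(n,proj(cam(n,s),[m,t]))
r=lambda x,s:cv2.resize(x,s,interpolation=2)
def cr(n,w,h,size,al=1.):
    u,v=proj(cam(n,s),[m])[0].round().astype(int); v-=0; u0,v0=max(u-w//2,0),max(v-h//2,0); print(n,"crop",u0,v0,size[0]/w); return r(cv2.convertScaleAbs(I[n][v0:v0+h,u0:u0+w],alpha=al),size)
im=np.hstack([cr("wrist",80,120,(400,600),1.4),np.vstack([cr("scene",50,38,(400,300)),cr("side",50,38,(400,300))])])
cv2.imwrite("pics/p7.png",im[:,:,::-1])
E
```

```text
t 21.7167 pos [535.39  40.24 153.66] yaw_y 71.7256280666406 F [ 0.23 -0.9  -1.33] w 9.867882688206924
d tool [-6.34  0.61  2.95] len 7.022570180996025
heading change -0.025628066640592806 -> spin 0.025628066640592806
heading change 179.9743719333594 -> spin -179.9743719333594
wrist [[255.08 183.78]
 [255.15 191.36]]
scene [[239.61 192.13]
 [239.45 187.32]]
side [[259.81 198.14]
 [260.   192.76]]
wrist crop 215 124 5.0
scene crop 215 173 8.0
side crop 235 179 8.0
```

View pics/p7.png

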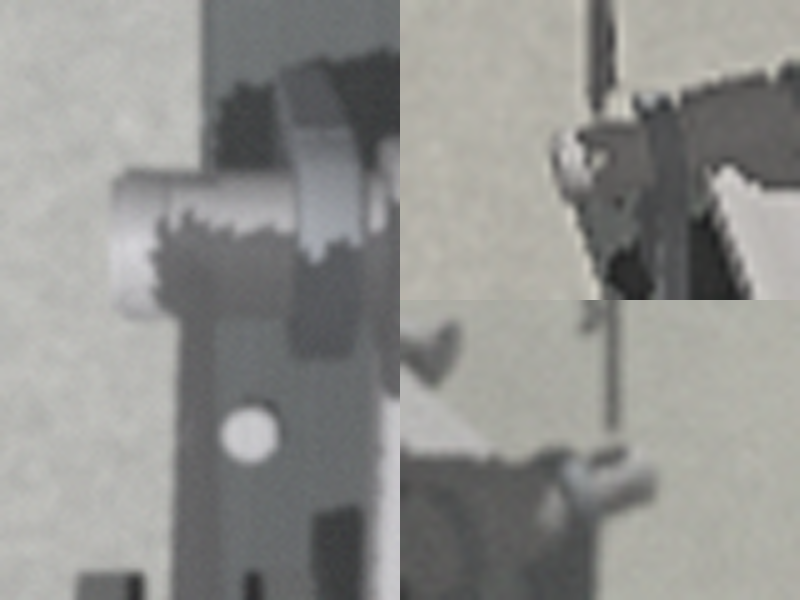

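```bash
python3 - <<'E'
from h import *
import pickle
s=pickle.load(open("w5.pkl","rb"));S=cam("scene");D=cam("side");W=cam("wrist",s)
t=tri([(S,[239.7,186.5]),(D,[261.4,194.6])]); print("tip",t, "tool",R.from_quat(s["ee_rot"]).as_matrix().T@(t-s["position"]))
# calibration check: tail-end pin centre (h -58) seen in scene/side
O=np.array([536.2,89.1,0]);c=np.cos(np.radians(71.7));sn=np.sin(np.radians(71.7));ex=np.array([sn,-c,0]);ey=np.array([c,sn,0])
q=O-58*ey+[0,0,78]
print((proj(S,q)[0]-[215,173])*8+[400,0],(proj(D,q)[0]-[235,179])*8+[400,300])
w=cv2.imread("pics/wrist5.png").mean(2)
for v in range(174,244,4): print(v,w[v,242:272].astype(int))
for n,u0,v0,nn in(("scene",232,178,S),("side",252,184,D)):
    g=cv2.imread(f"pics/{n}5.png").mean(2); print(n); 
    for v in range(v0,v0+16): print(v,g[v,u0:u0+18].astype(int))
E
```

```text
tip [522.09  46.06 104.69] tool [ 49.     1.43 -14.37]
[557.14 168.17] [633.98 475.88]
174 [148 142 126 107  91  82  76  78  78  77  74  76  77  81  79  79  78  81
  82  81  81  80  79  83  80  80  82  77  79  79]
178 [141 141 140 127  95  79  75  75  74  74  73  68  71  71  70  72  75  76
  77  78  78  76  76  76  75  76  77  76  77  76]
182 [131 131 123 104  86  78  73  74  73  71  71  70  72  69  69  69  72  72
  74  72  75  74  72  73  73  73  73  72  72  73]
186 [114 116 117 116 111 104  95  84  75  72  71  70  71  71  68  71  70  71
  73  73  72  71  72  72  72  71  72  70  71  70]
190 [130 129 128 128 130 131 128 126 109  85  72  70  70  68  70  71  78  79
  78  78  80  78  81  80  79  76  80  76  75  74]
194 [130 131 129 129 130 131 130 123 102  80  69  71  70  70  71  69  75  77
  79  79  77  81  78  79  78  78  77  76  78  77]
198 [132 130 129 128 130 130 128 119  99  77  70  69  71  70  69  70  76  76
  78  78  78  77  78  78  78  77  79  79  76  75]
202 [129 128 128 129 132 131 129 118  94  76  71  71  70  71  68  71  74  76
  79  78  80  77  75  76  76  76  76  75  74  7
[... 3079 characters left out ...]
91 [163 165 166 165 164 166 170 163 141 104 136 164 168 168 169 170 172 172]
192 [163 163 166 165 164 167 166 166 144 111 133 165 167 172 169 169 169 169]
193 [164 165 166 165 163 169 166 164 141 109 136 166 171 172 173 170 166 166]
194 [165 161 164 168 164 165 168 165 142 111 139 164 171 172 171 169 170 170]
195 [166 167 166 168 167 166 166 167 149 132 147 164 168 165 167 169 167 169]
196 [165 165 163 162 166 169 168 168 161 152 157 163 167 168 170 168 169 169]
197 [154 139 139 137 152 165 165 157 148 136 132 152 172 173 167 171 171 169]
198 [114 103  96 100 120 144 146 123 110 103 102 141 178 174 173 173 171 173]
199 [ 85  79  82 103 131 139 127  99  97 103 125 155 170 167 166 169 170 170]
```

Emit:
drive_tool:
  motion:
    - [0, 0, 2, 0]
    - [0, 0, 1.5, 0]
    - [3, 0, 0, 0]
    - [3, 0, 0, 0]
    - [1.5, 0, 0, 0]
    - [1, 0, 0, 0]
    - [0, 0, 0, 0]
    - [0, 0, 0, 0]

```text
clock: 22.53
position: [539.3, 39.5, 145.9]
ee_rot: [0.112, 0.698, -0.113, 0.698]
contact_force: [-0.5, 0.6, 0.2]
gripper_width: 9.9
```

Emit:
drive_tool:
  motion:
    - [0.7, 0, 0, 0]
    - [0.7, 0, 0, 0]
    - [0, 0, 0, 0]

```text
clock: 22.78
position: [539.2, 39.5, 144.5]
ee_rot: [0.113, 0.698, -0.113, 0.698]
contact_force: [0.6, -0.0, 0.6]
gripper_width: 9.9
```

Emit:
drive_tool:
  motion:
    - [0.7, 0, 0, 0]
    - [0.7, 0, 0, 0]
    - [0, 0, 0, 0]

```text
clock: 23.03
position: [539.3, 39.5, 143.1]
ee_rot: [0.113, 0.698, -0.113, 0.698]
contact_force: [0.5, 0.6, -0.5]
gripper_width: 10.1
```

Emit:
drive_tool:
  motion:
    - [0.7, 0, 0, 0]
    - [0.7, 0, 0, 0]
    - [0, 0, 0, 0]

```text
clock: 23.28
position: [539.6, 39.5, 142.6]
ee_rot: [0.112, 0.698, -0.112, 0.698]
contact_force: [-0.1, -0.1, 4.4]
gripper_width: 10.3
```

Emit:
drive_tool:
  motion:
    - [0.7, 0, 0, 0]
    - [0.7, 0, 0, 0]
    - [0, 0, 0, 0]

```text
clock: 23.53
position: [540.0, 39.4, 142.2]
ee_rot: [0.112, 0.697, -0.112, 0.699]
contact_force: [-2.0, -0.5, 8.4]
gripper_width: 10.0
```

Emit:
drive_tool:
  motion:
    - [0.6, 0, 0, 0]
    - [0.6, 0, 0, 0]
    - [0, 0, 0, 0]

```text
clock: 23.78
position: [540.2, 39.4, 141.9]
ee_rot: [0.112, 0.697, -0.112, 0.699]
contact_force: [-2.3, -0.2, 12.5]
gripper_width: 9.6
```

Emit:
drive_tool:
  motion:
    - [-1.2, 0, 0, 0]
    - [-1.2, 0, 0, 0]
    - [0, 0, 0.5, 0]
    - [0, 0, 0.5, 0]
    - [0, 0, 0, 0]

```text
clock: 24.2
position: [540.2, 39.3, 142.3]
ee_rot: [0.112, 0.698, -0.112, 0.698]
contact_force: [-1.8, -0.2, 7.3]
gripper_width: 9.8
```

Emit:
drive_tool:
  motion:
    - [0, 0, 0.5, 0]
    - [0, 0, 0.5, 0]
    - [0, 0, 0, 0]

```text
clock: 24.45
position: [540.6, 39.0, 142.2]
ee_rot: [0.113, 0.699, -0.113, 0.698]
contact_force: [-2.6, 1.3, 7.8]
gripper_width: 10.3
```

Emit:
drive_tool:
  motion:
    - [0, 0, 0.5, 0]
    - [0, 0, 0.5, 0]
    - [0, 0, 0, 0]

```text
clock: 24.7
position: [541.0, 38.9, 142.0]
ee_rot: [0.113, 0.699, -0.113, 0.697]
contact_force: [-4.5, 2.6, 8.6]
gripper_width: 10.1
```

Emit:
drive_tool:
  motion:
    - [-1, 0, 0, 0]
    - [-0.7, 0, 0.3, 0]
    - [0, 0, 0.5, 0]
    - [0, 0, 0, 0]

```text
clock: 25.03
position: [542.9, 38.2, 142.7]
ee_rot: [0.113, 0.698, -0.113, 0.698]
contact_force: [-0.0, 0.2, 0.4]
gripper_width: 9.6
```

Emit:
drive_tool:
  motion:
    - [0, 0, 0.5, 0]
    - [0, 0, 0.5, 0]
    - [0, 0, 0, 0]

```text
clock: 25.28
position: [543.9, 37.9, 143.0]
ee_rot: [0.113, 0.698, -0.113, 0.698]
contact_force: [-1.0, 0.3, -0.5]
gripper_width: 9.7
```

Emit:
drive_tool:
  motion:
    - [0, 0, 0.5, 0]
    - [0, 0, 0.5, 0]
    - [0, 0, 0, 0]

```text
clock: 25.53
position: [544.9, 37.7, 143.3]
ee_rot: [0.113, 0.698, -0.113, 0.698]
contact_force: [0.1, 1.0, -0.6]
gripper_width: 9.8
```

Emit:
drive_tool:
  motion:
    - [0, 0, -1.5, 0]
    - [0, 0, -1.4, 0]
    - [0.5, 0, 0, 0]
    - [0.7, 0, 0, 0]
    - [0, 0, 0, 0]

```text
clock: 25.95
position: [542.1, 38.6, 142.1]
ee_rot: [0.112, 0.698, -0.112, 0.698]
contact_force: [0.8, 0.1, -0.6]
gripper_width: 9.9
```

Emit:
drive_tool:
  motion:
    - [0.6, 0, 0, 0]
    - [0.6, 0, 0, 0]
    - [0, 0, 0, 0]

```text
clock: 26.2
position: [542.1, 38.6, 140.8]
ee_rot: [0.113, 0.698, -0.113, 0.698]
contact_force: [-0.3, 0.1, -1.7]
gripper_width: 9.9
```

Emit:
drive_tool:
  motion:
    - [0.6, 0, 0, 0]
    - [0.6, 0, 0, 0]
    - [0, 0, 0, 0]

```text
clock: 26.45
position: [542.0, 38.6, 139.6]
ee_rot: [0.113, 0.698, -0.113, 0.698]
contact_force: [-0.3, -0.2, -0.4]
gripper_width: 10.1
```

Emit:
drive_tool:
  motion:
    - [0.6, 0, 0, 0]
    - [0.6, 0, 0, 0]
    - [0, 0, 0, 0]

```text
clock: 26.7
position: [542.0, 38.6, 138.4]
ee_rot: [0.112, 0.698, -0.113, 0.698]
contact_force: [-0.6, -0.2, -0.0]
gripper_width: 10.0
```

Emit:
drive_tool:
  motion:
    - [0.6, 0, 0, 0]
    - [0.6, 0, 0, 0]
    - [0, 0, 0, 0]

```text
clock: 26.95
position: [542.0, 38.6, 137.2]
ee_rot: [0.112, 0.698, -0.113, 0.698]
contact_force: [0.8, -0.4, 0.1]
gripper_width: 9.8
```

Emit:
drive_tool:
  motion:
    - [0.6, 0, 0, 0]
    - [0.6, 0, 0, 0]
    - [0, 0, 0, 0]

```text
clock: 27.2
position: [541.9, 38.6, 136.0]
ee_rot: [0.113, 0.698, -0.113, 0.698]
contact_force: [-0.2, 0.5, -0.6]
gripper_width: 10.1
```

Emit:
drive_tool:
  motion:
    - [0, 0, 1, 0]
    - [0, 0, 1, 0]
    - [0, 0, 0, 0]

```text
clock: 27.45
position: [543.1, 38.0, 135.8]
ee_rot: [0.113, 0.699, -0.113, 0.697]
contact_force: [-3.2, 0.7, 0.9]
gripper_width: 9.6
```

Emit:
drive_tool:
  motion:
    - [0, 0, 1, 0]
    - [0, 0, 1, 0]
    - [0, 0, 0, 0]

```text
clock: 27.7
position: [544.1, 37.5, 135.5]
ee_rot: [0.113, 0.7, -0.113, 0.697]
contact_force: [-5.1, 2.5, 2.2]
gripper_width: 9.9
```

Emit:
drive_tool:
  motion:
    - [0, 0, -2, 0]
    - [0, 0, -2, 0]
    - [0, 0, -1, 0]
    - [0, 0, -0.5, 0]
    - [0, 0, 0, 0]

```text
clock: 28.12
position: [541.6, 39.0, 136.5]
ee_rot: [0.113, 0.697, -0.112, 0.699]
contact_force: [0.3, -0.6, -0.5]
gripper_width: 10.0
```

Emit:
drive_tool:
  motion:
    - [0.5, 0, -0.5, 0]
    - [0.5, 0, -0.5, 0]
    - [0.5, 0, -0.5, 0]
    - [0, 0, 0, 0]

```text
clock: 28.45
position: [540.6, 39.7, 135.3]
ee_rot: [0.113, 0.697, -0.112, 0.699]
contact_force: [2.9, -1.7, 0.5]
gripper_width: 10.0
```

Emit:
drive_tool:
  motion:
    - [0.5, 0, -0.5, 0]
    - [0.5, 0, -0.5, 0]
    - [0.5, 0, -0.5, 0]
    - [0, 0, 0, 0]

```text
clock: 28.78
position: [539.7, 40.1, 134.2]
ee_rot: [0.113, 0.697, -0.112, 0.7]
contact_force: [5.0, -2.0, 1.4]
gripper_width: 9.8
```

Emit:
drive_tool:
  motion:
    - [0.6, 0, -0.6, 0]
    - [0.6, 0, -0.6, 0]
    - [0.6, 0, -0.6, 0]
    - [0, 0, 0, 0]

```text
clock: 29.12
position: [539.1, 40.5, 133.3]
ee_rot: [0.112, 0.696, -0.112, 0.701]
contact_force: [5.6, -2.8, 4.4]
gripper_width: 10.1
```

Emit:
drive_tool:
  motion:
    - [0.8, 0, -0.4, 0]
    - [0.8, 0, -0.4, 0]
    - [0.8, 0, -0.4, 0]
    - [0, 0, 0, 0]

```text
clock: 29.45
position: [538.8, 40.7, 131.9]
ee_rot: [0.112, 0.695, -0.112, 0.701]
contact_force: [6.6, -4.4, 6.4]
gripper_width: 9.7
```

Emit:
drive_tool:
  motion:
    - [0.8, 0, -0.4, 0]
    - [0.8, 0, -0.4, 0]
    - [0.8, 0, -0.4, 0]
    - [0, 0, 0, 0]

```text
clock: 29.78
position: [538.5, 41.0, 130.8]
ee_rot: [0.112, 0.694, -0.111, 0.702]
contact_force: [6.3, -5.3, 11.9]
gripper_width: 9.9
```

Emit:
drive_tool:
  motion:
    - [0, -0.7, -0.6, 0]
    - [0, -0.7, -0.6, 0]
    - [0, 0, -0.6, 0]
    - [0, 0, 0, 0]

```text
clock: 30.12
position: [537.1, 40.9, 130.5]
ee_rot: [0.113, 0.694, -0.111, 0.703]
contact_force: [7.3, -3.7, 6.6]
gripper_width: 10.0
```

Emit:
drive_tool:
  motion:
    - [0, 0, -0.6, 0]
    - [0, 0, -0.6, 0]
    - [0, 0, -0.6, 0]
    - [0, 0, 0, 0]

```text
clock: 30.45
position: [532.8, 41.9, 127.7]
ee_rot: [0.113, 0.696, -0.111, 0.7]
contact_force: [6.2, 0.2, 0.0]
gripper_width: 9.9
```

Emit:
drive_tool:
  motion:
    - [0, 0, 0.8, 0]
    - [0, 0, 0.8, 0]
    - [0.7, 0, 0, 0]
    - [0.7, 0, 0, 0]
    - [0, 0, 0, 0]

```text
clock: 30.87
position: [533.3, 41.1, 126.5]
ee_rot: [0.113, 0.697, -0.112, 0.7]
contact_force: [5.4, -1.2, 5.2]
gripper_width: 10.5
```

Emit:
drive_tool:
  motion:
    - [0.8, 0, 0, 0]
    - [0.8, 0, 0, 0]
    - [0.8, 0, 0, 0]
    - [0, 0, 0, 0]

```text
clock: 31.2
position: [532.8, 40.8, 123.9]
ee_rot: [0.113, 0.697, -0.112, 0.699]
contact_force: [3.8, -0.8, 4.2]
gripper_width: 9.9
```

Emit:
drive_tool:
  motion:
    - [0.8, 0, 0, 0]
    - [0.8, 0, 0, 0]
    - [0.8, 0, 0, 0]
    - [0, 0, 0, 0]

```text
clock: 31.53
position: [532.3, 40.7, 120.9]
ee_rot: [0.113, 0.697, -0.112, 0.699]
contact_force: [5.1, -1.9, 3.5]
gripper_width: 10.0
```

Emit:
drive_tool:
  motion:
    - [1, 0, 0.5, 0]
    - [1, 0, 0.5, 0]
    - [1, 0, 0, 0]
    - [1, 0, 0, 0]
    - [1, 0, 0, 0]
    - [0, 0, 0, 0]

```text
clock: 32.03
position: [532.2, 40.2, 114.8]
ee_rot: [0.112, 0.698, -0.113, 0.698]
contact_force: [4.9, -1.5, 2.4]
gripper_width: 10.1
```

Emit:
drive_tool:
  motion:
    - [1, 0, 0.3, 0]
    - [1, 0, 0.3, 0]
    - [1, 0, 0, 0]
    - [1, 0, 0, 0]
    - [1, 0, 0, 0]
    - [0, 0, 0, 0]

```text
clock: 32.53
position: [532.3, 40.1, 109.7]
ee_rot: [0.112, 0.699, -0.113, 0.698]
contact_force: [3.2, -2.3, 1.4]
gripper_width: 9.8
```

Emit:
drive_tool:
  motion:
    - [1, 0, 0, 0]
    - [1, 0, 0, 0]
    - [1, 0, 0, 0]
    - [1, 0, 0, 0]
    - [1, 0, 0, 0]
    - [0, 0, 0, 0]

```text
clock: 33.03
position: [532.5, 40.1, 104.8]
ee_rot: [0.113, 0.698, -0.113, 0.698]
contact_force: [1.5, -0.3, 1.7]
gripper_width: 10.1
```

Emit:
drive_tool:
  motion:
    - [1, 0, 0, 0]
    - [1, 0, 0, 0]
    - [1, 0, 0, 0]
    - [1, 0, 0, 0]
    - [1, 0, 0, 0]
    - [1, 0, 0, 0]
    - [0, 0, 0, 0]

```text
clock: 33.62
position: [532.5, 40.1, 98.8]
ee_rot: [0.113, 0.698, -0.113, 0.698]
contact_force: [2.1, -0.5, 1.2]
gripper_width: 9.9
```

Emit:
drive_tool:
  motion:
    - [1, 0, 0, 0]
    - [1, 0, 0, 0]
    - [1, 0, 0, 0]
    - [0, 0, 0, 0]

```text
clock: 33.95
position: [532.8, 40.1, 96.7]
ee_rot: [0.112, 0.698, -0.113, 0.698]
contact_force: [-0.8, -0.3, 5.4]
gripper_width: 9.9
```

Emit:
drive_tool:
  motion:
    - [1, 0, 0, 0]
    - [1, 0, 0, 0]
    - [0, 0, 0, 0]

```text
clock: 34.2
position: [533.0, 40.2, 95.3]
ee_rot: [0.112, 0.698, -0.112, 0.698]
contact_force: [-1.8, 0.7, 7.2]
gripper_width: 9.9
```

Bow met the pin exactly where expected (about 96.5). Press on gently.

Emit:
drive_tool:
  motion:
    - [0.8, 0, 0, 0]
    - [0.8, 0, 0, 0]
    - [0, 0, 0, 0]

```text
clock: 34.45
position: [533.0, 40.2, 93.1]
ee_rot: [0.113, 0.698, -0.112, 0.698]
contact_force: [-0.0, -0.4, 4.3]
gripper_width: 10.0
```

Emit:
drive_tool:
  motion:
    - [0.8, 0, 0, 0]
    - [0.8, 0, 0, 0]
    - [0, 0, 0, 0]

```text
clock: 34.7
position: [533.3, 40.4, 92.3]
ee_rot: [0.112, 0.698, -0.112, 0.698]
contact_force: [-0.9, 1.1, 8.6]
gripper_width: 9.8
```

Emit:
drive_tool:
  motion:
    - [0.8, 0, 0, 0]
    - [0.8, 0, 0, 0]
    - [0, 0, 0, 0]

```text
clock: 34.95
position: [533.2, 40.4, 90.4]
ee_rot: [0.113, 0.698, -0.112, 0.698]
contact_force: [-1.2, 0.2, 6.5]
gripper_width: 10.1
```

Emit:
drive_tool:
  motion:
    - [0.8, 0, 0, 0]
    - [0.8, 0, 0, 0]
    - [0.8, 0, 0, 0]
    - [0, 0, 0, 0]

```text
clock: 35.28
position: [533.2, 40.4, 88.2]
ee_rot: [0.113, 0.698, -0.112, 0.698]
contact_force: [-0.7, 0.2, 7.2]
gripper_width: 10.2
```

Emit:
drive_tool:
  motion:
    - [0.8, 0, 0, 0]
    - [0.8, 0, 0, 0]
    - [0.8, 0, 0, 0]
    - [0, 0, 0, 0]

```text
clock: 35.62
position: [533.0, 40.4, 85.4]
ee_rot: [0.113, 0.698, -0.112, 0.698]
contact_force: [-0.0, -0.3, 3.3]
gripper_width: 10.0
```

Emit:
drive_tool:
  motion:
    - [0.8, 0, 0, 0]
    - [0.8, 0, 0, 0]
    - [0.8, 0, 0, 0]
    - [0, 0, 0, 0]

```text
clock: 35.95
position: [532.6, 40.3, 81.9]
ee_rot: [0.113, 0.698, -0.113, 0.698]
contact_force: [0.2, 1.0, -0.4]
gripper_width: 9.9
```

Now in the snap-in range; continue to the firm stop.

Emit:
drive_tool:
  motion:
    - [0.8, 0, 0, 0]
    - [0.8, 0, 0, 0]
    - [0.8, 0, 0, 0]
    - [0, 0, 0, 0]

```text
clock: 36.28
position: [532.3, 40.1, 79.1]
ee_rot: [0.112, 0.699, -0.113, 0.698]
contact_force: [0.4, 0.2, -0.2]
gripper_width: 10.2
```

Emit:
drive_tool:
  motion:
    - [0.8, 0, 0, 0]
    - [0.8, 0, 0, 0]
    - [0, 0, 0, 0]

```text
clock: 36.53
position: [532.2, 39.9, 77.6]
ee_rot: [0.112, 0.699, -0.113, 0.697]
contact_force: [-0.9, 1.1, -1.1]
gripper_width: 10.1
```

Emit:
drive_tool:
  motion:
    - [0.8, 0, 0, 0]
    - [0.8, 0, 0, 0]
    - [0, 0, 0, 0]

```text
clock: 36.78
position: [532.4, 40.0, 76.5]
ee_rot: [0.112, 0.699, -0.113, 0.698]
contact_force: [-1.5, 0.6, 1.1]
gripper_width: 10.1
```

Emit:
drive_tool:
  motion:
    - [0.8, 0, 0, 0]
    - [0.8, 0, 0, 0]
    - [0, 0, 0, 0]

```text
clock: 37.03
position: [532.7, 40.0, 76.0]
ee_rot: [0.112, 0.698, -0.113, 0.698]
contact_force: [-4.1, -0.3, 5.7]
gripper_width: 10.0
```

Emit:
drive_tool:
  motion:
    - [0.7, 0, 0, 0]
    - [0.7, 0, 0, 0]
    - [0, 0, 0, 0]

```text
clock: 37.28
position: [533.0, 40.0, 75.5]
ee_rot: [0.112, 0.698, -0.112, 0.698]
contact_force: [-4.7, 0.3, 10.7]
gripper_width: 10.0
```

Emit:
drive_tool:
  motion:
    - [-1, 0, 0, 0]
    - [-1.2, 0, 0, 0]
    - [0, 0, 0, 0]

```text
clock: 37.53
position: [532.7, 40.1, 76.0]
ee_rot: [0.113, 0.698, -0.113, 0.698]
contact_force: [-3.3, 0.9, 3.3]
gripper_width: 9.6
```

Emit:
drive_tool:
  motion:
    - [0, 0, 0, 0]
    - [0, 0, 0, 0]
    - [0, 0, 0, 0]
    - [0, 0, 0, 0]
  grip: 40

```text
clock: 37.87
position: [533.4, 40.2, 75.8]
ee_rot: [0.113, 0.698, -0.112, 0.698]
contact_force: [-0.1, 0.6, 0.6]
gripper_width: 39.8
```

Emit:
drive_tool:
  motion:
    - [-5, 0, 0, 0]
    - [-15, 0, 0, 0]
    - [-30, 0, 0, 0]
    - [-30, 0, 0, 0]
    - [-25, 0, 30, 0]
    - [0, 0, 30, 0]
    - [0, 0, 24, 0]
    - [0, 0, 0, 0]
    - [0, 0, 0, 0]

```text
clock: 38.62
position: [613.2, 13.3, 180.3]
ee_rot: [0.113, 0.698, -0.113, 0.698]
contact_force: [-0.6, 0.5, 0.4]
gripper_width: 40.2
```

```bash
python3 - <<'E'
from h import *
goto([0,0,0])
m=np.array([521.8,45.4,100]);r=lambda x,s:cv2.resize(x,s,interpolation=2)
s=arm.read_state()
def cr(n,w,h,size,al=1.):
    I=arm.get_image(n); cv2.imwrite(f"pics/{n}9.png",I[:,:,::-1])
    u,v=proj(cam(n,s),[m])[0].round().astype(int); u0,v0=max(u-w//2,0),max(v-h//2,0); print(n,u0,v0,I.shape); 
    return r(cv2.convertScaleAbs(I[v0:v0+h,u0:u0+w],alpha=al),size)
im=np.hstack([cr("wrist",80,120,(400,600),1.4),np.vstack([cr("scene",64,48,(400,300)),cr("side",64,48,(400,300))])])
cv2.imwrite("pics/p9.png",im[:,:,::-1])
E
```

```text
t 38.6167 pos [613.17  13.32 180.31] yaw_y 71.61166312019752 F [-0.63  0.49  0.37] w 40.18431816003867
d tool [ 180.83 -206.01 -577.51] len 639.2673401307866
wrist 216 7 (384, 512, 3)
scene 207 164 (384, 512, 3)
side 229 172 (384, 512, 3)
```

View pics/p9.png

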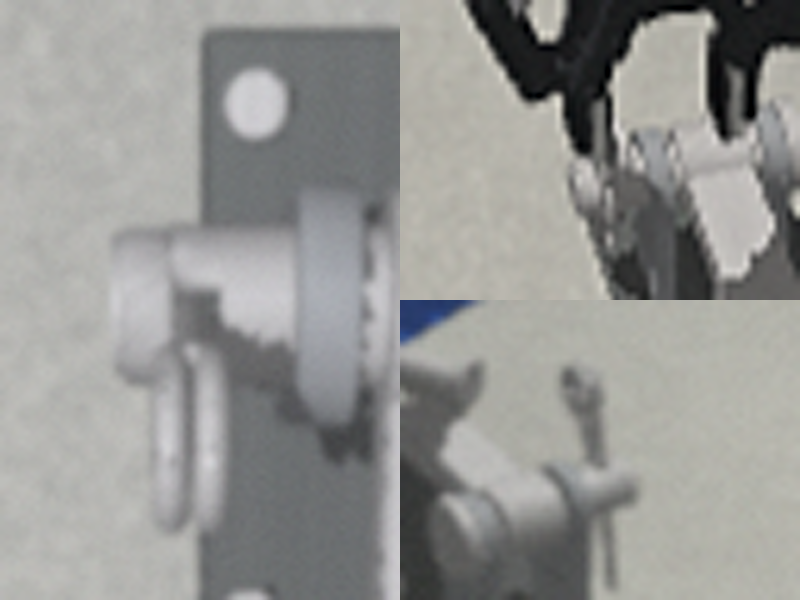

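```bash
python3 - <<'E'
from h import *
s=arm.read_state();W=cam("wrist",s);O=np.array([536.2,89.1,0]);c=np.cos(np.radians(71.7));sn=np.sin(np.radians(71.7));ex=np.array([sn,-c,0]);ey=np.array([c,sn,0])
g=lambda u,v,z:(lambda p:(round((p-O)@ex,1),round((p-O)@ey,1)))(onz(W,[[216+u/5,7+v/5]],z)[0])
print("pin edges",g(140,230,78),g(140,383,78),"end",g(110,300,78))
for z in(118,123,127): print("coil",z,g(190,345,z),g(190,530,z),g(190,438,z))
S=cam("scene");D=cam("side")
for n,C,u0,v0,X,Y in(("scene",S,207,164,400,0),("side",D,229,172,400,300)):
    for th in(0,.1,.2,.35):
        f=lambda x,z:O-46*ey+[0,0,78]+ex*(x*np.cos(th)+z*np.sin(th))+np.array([0,0,1])*(z*np.cos(th)-x*np.sin(th))
        print(n,th,*[((proj(C,f(*q))[0]-[u0,v0])*6.25+[X,Y]).astype(int).tolist() for q in((0,-54),(10.5,48),(10.5,61))])
E
```

```text
pin edges (np.float64(-13.0), np.float64(-56.1)) (np.float64(10.7), np.float64(-56.3)) end (np.float64(-2.4), np.float64(-61.1))
coil 118 (np.float64(5.7), np.float64(-47.9)) (np.float64(31.5), np.float64(-47.9)) (np.float64(18.4), np.float64(-47.9))
coil 123 (np.float64(5.9), np.float64(-47.9)) (np.float64(31.1), np.float64(-47.9)) (np.float64(18.3), np.float64(-47.9))
coil 127 (np.float64(6.0), np.float64(-47.9)) (np.float64(30.8), np.float64(-47.9)) (np.float64(18.2), np.float64(-47.9))
scene 0 [603, 261] [604, 124] [603, 102]
scene 0.1 [600, 252] [607, 134] [607, 115]
scene 0.2 [597, 241] [610, 145] [611, 129]
scene 0.35 [592, 225] [614, 163] [617, 151]
side 0 [595, 580] [589, 392] [590, 368]
side 0.1 [601, 585] [584, 390] [583, 365]
side 0.2 [608, 590] [578, 388] [576, 363]
side 0.35 [617, 595] [570, 388] [566, 362]
```

```bash
python3 -c "
from bench import arm
print(arm.job_done())"
```

```text
the job is handed in; nothing more can be done
None
```

The clevis pin is home, the big spring cotter is through its cross hole and snapped over, and I handed the job in at about 39 s with the robot clear of everything.

- **Pin:** I pushed it in with closed fingers, about 17 mm at roughly 5 N, until it met the hard stop. The highest push read was about 13 N.
- **Cotter:** I took it from the middle socket by its coil and found the slanted hole with the wrist camera and by feel. Dipping the leg in and drawing it sideways rolled the pin part of the way upright, and the leg then went down. The bow met the pin where expected and rode over at up to 9 N. The force fell to zero as it snapped in, and the firm stop came at the expected depth with about 11 N.
- **Forces:** the highest reading was about 14.5 N in total, against the 18 N push limit. I read forces only between moves, so brief peaks in between are not recorded.

**Last checks:**
- **Position:** in the final side picture the leg tip and coil match the home pose, leaning about 0.15–0.2 rad with the rolled pin. The pin head sits against the lug.
- **Bow leg:** I judged it snapped from the forces and the depth, as the pictures are too coarse to show it clearly.
- **Wrist camera:** it placed the coil and pin end 2–3 mm off along the pin, which I put down to calibration.
- **Fingertips:** they end about 32 mm behind the stated TCP. My first pass at the pin head therefore went over it without touching, so I measured the offset with a light touch of about 14 N on the drawbar and allowed for it.

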